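# Replace a spent column with a fresh one of the same shape

### The job

The spent column that came off the purification unit lies on the blue mat beside the bins. Take the fresh column whose end fittings have the same shape out of its bin and press it upright into the unit's two spring clips, under the valve, until it is fully home, with its foot on the drip tray or only a few millimetres above it. Let go of it and leave the other columns and everything else on the bench where they are.

Things in the scene. Friction and masses are not known exactly. Their poses are not given: they have to be found in the camera images.
- flange_centre (a point): centre of the fresh column of flange kind: at each end a thin wide round flange (diameter 46, 10 thick), then a hub (diameter 24 by 8). Steel, 200 long, about 0.3 kg, barrel of diameter 16 between alike ends, axis along z. Stands on end in one of the bins (which one varies), top 59 above the rim; can stand on the bench by itself
- hex_centre (a point): centre of the fresh column of hex kind: at each end a small hexagon nut (27 across flats, 26 long; a pair of flats faces +-x, others every 60 degrees). Steel, 200 long, about 0.3 kg, barrel of diameter 16 between alike ends, axis along z. Stands on end in one of the bins (which one varies), top 59 above the rim; can stand on the bench by itself
- cap_centre (a point): centre of the fresh column of cap kind: at each end a thick long round knurled cap (diameter 36, 27 long). Steel, 200 long, about 0.3 kg, barrel of diameter 16 between alike ends, axis along z. Stands on end in one of the bins (which one varies), top 59 above the rim; can stand on the bench by itself
- spent_flange_centre (a point): centre of a spent column of the flange kind (shaped like the fresh one, 200 long), lying along its own y axis: alone on the blue mat, where it is the sample, or in the grey tray of spent columns, where it means nothing
- spent_hex_centre (a point): centre of a spent column of the hex kind (shaped like the fresh one, 200 long), lying along its own y axis: alone on the blue mat, where it is the sample, or in the grey tray of spent columns, where it means nothing
- spent_cap_centre (a point): centre of a spent column of the cap kind (shaped like the fresh one, 200 long), lying along its own y axis: alone on the blue mat, where it is the sample, or in the grey tray of spent columns, where it means nothing
- mat_centre (a point): centre of the top of the thin blue mat (110 by 230, 4 thick, flat on the bench beyond the bins) on which the sample lies; the sample's centre is within 30 of it, those in the tray over 150 away
- bins_mouth (a point): centre of the top rim of the blue carrier of three deep bins in a row along its y axis (83 by 233, 145 high, walls and floor 4, fixed). Bin centres at -76, 0 and +76 along y; each 75 by 72 inside, too narrow for fingers beside a column: it is drawn straight up by its head
- clip_seat (a point): where a column's centre is once home in the two spring clips of the white and blue purification unit (200 by 260, 330 high, fixed): 108 above the bench, z up, +x into the unit; the column goes in upright along +x. The unit's front panel is at x = +50. Between the clips the barrel is free for fingers. The bench in front is bare for x -60 to -200, y -60 to 60: room to stand a column
- clip_low (a point): centre of the barrel's seat in the lower black clip (10 high, 58 below the clip seat, same axes). Two sprung jaws flare open toward -x (mouth 22 wide, 21 ahead of this point; narrowest 6 wide at x = -9) and snap round the 16 mm barrel; a back stop is at x = +8.
- clip_high (a point): centre of the barrel's seat in the upper black clip (10 high, 58 above the clip seat, same axes). Two sprung jaws flare open toward -x (mouth 22 wide, 21 ahead of this point; narrowest 6 wide at x = -9) and snap round the 16 mm barrel; pushing a column home through both clips takes about 10 N, then the clips pull it in.
- valve (a point): centre of the underside of the injection valve, a metal block over the clips (70 wide, 90 deep, 60 high, 42 above a seated column's top; ports stick out 17 in front). It leaves no room for a hand over the column's head: hold the column by its barrel, midway between the clips or a little lower, fingers tilted 35 to 45 degrees from vertical, pointing forward (+x of the clip seat) and down
- drip_tray (a point): centre of the top of the unit's drip tray, a flat steel plate 8 above the bench, straight below the clips (95 along x from -45 to +50, 110 along y); a seated column's foot is on it or a few mm above
- spanner: a steel open-ended spanner 170 long lying on the bench, loose; bystander; origin at the centre of its underside
- well_plate: a clear well plate 86 by 128, 14 high, with orange and red wells, loose; bystander; origin at the centre of its underside
- tip_box: a blue and clear pipette-tip box 82 by 118, 65 high, loose; bystander; origin at the centre of its underside
- amber_bottle: an amber glass bottle with a blue cap, diameter 72, 150 high, loose; bystander; origin at the centre of its underside
- reagent_jar: a small glass jar with a blue cap, diameter 52, 65 high, loose; bystander; origin at the centre of its underside

How it is judged:
By the outcome, as a careful person would: the job done as asked, in the order asked, and still so for the second after the job is handed in, with the robot touching nothing.
It also fails if it takes over 54 s, if anything falls off the work surface, if the arm or the gripper's body presses on something with over 40 N, if the wrist force passes 120 N, or if a joint passes its speed limit or range.

### The arm

A 6-joint arm with a two-finger parallel gripper is mounted at the origin on the work surface. World frame = base frame: x ahead of the robot, y to its left, z up, the work surface at z = 0. Lengths are in m, angles in rad, forces in N, time in s.
With the tool pointing down it reaches from about 0.35 to 0.925 m from the base axis. Payload 6.4 kg.
Tool frame: the origin (TCP) lies at the very end of the fingers, on their centre line; the grasp point (between the pads) lies 19 mm behind it; z points along the fingers, y is the direction in which the jaws open and shut (so a half turn about z gives the same grasp; the last joint's range is limited). The gripper opens to 94 mm and grips with 3 to 60 N. Pads are 16 mm wide; open, the fingers measure 119 mm over their backs; the gripper's body (75 mm by 177 mm) begins 78 mm behind the grasp point.
Start: joints at [1.134, 0.245, 1.558, -0, 1.339, -0.174], TCP at [0.169, 0.628, 0.182] pointing down, gripper open.
Joint ranges: [-3.13, 3.13], [-1.02, 2.26], [0.13, 2.54], [-0.95, 4.09], [0.21, 2.88], [-2.74, 2.74]. Speed limits (rad/s): [2.57, 2.57, 3.14, 3.14, 3.14, 3.14].

### API

Orientations are given as [roll, pitch, yaw] about the fixed x, y, z axes, in that order (R = Rz(yaw) Ry(pitch) Rx(roll)).
In Python, from bench import arm gives the robot as it stands.
- The arm moves only by the shell command python3 -m pendant 'ROWS' [OPENING]. ROWS is JSON, a list of rows, each a list of 2 entries, a list of its own where there are three numbers: the shift along the world's x, y, z as a fraction of full scale, then the turn, a rotation vector about the world's x, y, z as a fraction of full scale. In form: [[[dx, dy, dz], [wx, wy, wz]], ...]. A call has 1 to 20 rows; each row is the pose to reach, as a shift and turn from the pose measured when the call began, turning the shorter way round; what a row does not reach only later rows make up. Full scale, the value 1, is 0.08 m for a shift and pi rad for a turn. A row lasts 1/10 s, in which the tool goes at most 50 mm and 8.59 degrees, less where a joint would pass 70% of its speed; a pose out of reach is approached as far as the arm can. A call with a number of a shift or a turn outside -1 to 1 is refused whole. A call with a gripper value outside its range is refused whole. OPENING is the opening, from -1 (shut) to 1 (fully open), set as the call begins (- or left out, the last holds). The fingers move at their own pace and stop on an object; the grip force is fixed at half the most. Time passes only in rows, so rows that repeat a pose let the fingers close. It gives the time, the measured TCP pose, the force and the opening at its end, in the units of the state.
- arm.sense(): the state, without advancing time (a new reading comes with each control period).
- arm.read_camera(name): name is "scene" or "side" or "wrist"; returns the picture (480x640x3 uint8, red, green, blue); there is no depth.
- arm.camera_params(name): a dict with "fx", "fy", "cx", "cy" (pixels), "R" (3x3) and "t" (3): a world point X has camera coordinates R X + t. Camera axes: x right, y down, z forward; pixel columns grow to the right and rows downward; lengths in m; the calibration is good to about 2 mm. A picture is of the moment at which its call begins: read the wrist's pose just before it. camera_params takes no time and is no camera call; for the wrist camera it gives the pose at the moment of the call.
- arm.job_done(): hands the job in, once; it reports no verdict.
The state is a dict: "clock": time; "joint_positions": joint angles; "qvel": joint speeds; "joint_torque": joint torques, N m; "position": TCP position; "tool_rot": TCP orientation; "contact_force": force on the tool from outside, world axes, zero at the start; "wrist_torque": the same for the moment, N m; "grip_width": finger opening in m.
Only numpy, scipy, OpenCV 4.12 (cv2) and the standard library are available. Lean on these libraries where they do the work, as an engineer would, in place of code of your own. Each camera call takes 0.05 s, during which the arm holds its last target. There are 200 camera calls.

## Working session

There is one attempt and no reset: what is moved stays moved. The work goes in short steps, Python scripts to look and compute and a shell command to move; the robot and the scene stay as the last step left them, time stands still between calls to the robot, and variables do not carry over. Pictures are saved under pics/ and viewed, about 8 in all and at most 12, crops included, and the job is handed in when it is done.

```bash
mkdir -p pics
cat > h.py <<'E'
from bench import arm
import numpy as np, cv2
def snap(cam,name):
    p=arm.camera_params(cam); im=arm.read_camera(cam)
    cv2.imwrite(f'pics/{name}.png',im[:,:,::-1]); np.savez(f'pics/{name}.npz',**{k:np.array(v) for k,v in p.items()}); return im,p
def ray(p,u,v):
    R=np.array(p['R']);t=np.array(p['t']); o=-R.T@t
    d=R.T@np.array([(u-p['cx'])/p['fx'],(v-p['cy'])/p['fy'],1]); return o,d/np.linalg.norm(d)
def onz(p,u,v,z):
    o,d=ray(p,u,v); return o+d*(z-o[2])/d[2]
def tri(rays):
    A=np.zeros((3,3));b=np.zeros(3)
    for o,d in rays:
        M=np.eye(3)-np.outer(d,d);A+=M;b+=M@o
    return np.linalg.solve(A,b)
def proj(p,X):
    c=np.array(p['R'])@X+np.array(p['t']); return p['fx']*c[0]/c[2]+p['cx'],p['fy']*c[1]/c[2]+p['cy']
E
python3 - <<'E'
from h import *
print(arm.sense())
for c in('scene','side','wrist'):
    im,p=snap(c,c+'0'); R=np.array(p['R']);print(c,-R.T@np.array(p['t']),R[2],p['fx'])
E
```

```text
{'clock': 0.0, 'joint_positions': array([ 1.13389702e+00,  2.45796029e-01,  1.55897373e+00,  2.39465374e-05,
        1.33871728e+00, -1.74102248e-01]), 'qvel': array([-0.00021241, -0.00070632,  0.00099454,  0.00052201, -0.0003426 ,
        0.00112596]), 'joint_torque': array([ 6.16619618e-04, -4.15854406e+01, -3.14594150e+01,  6.84723398e-02,
        3.32576351e-02, -1.39489275e-04]), 'position': array([0.16857506, 0.62710337, 0.18077861]), 'tool_rot': array([-3.13973094e+00, -3.51095654e-04,  2.87878974e+00]), 'contact_force': array([-0.58090218,  0.02074536,  0.60435216]), 'wrist_torque': array([0.00382877, 0.01156314, 0.01654259]), 'grip_width': 0.09411136828703495}
scene [ 1.1819396  -0.81379358  0.91773735] [-0.48567396  0.66540035 -0.56688904] 592.3788025533869
side [-0.14557692 -0.13112392  0.76783233] [ 0.72074064  0.25302403 -0.64537723] 443.3001833980322
wrist [0.10347778 0.6446207  0.38319904] [ 0.22855935 -0.06246049 -0.97152422] 337.597535248502
```

View pics/scene0.png

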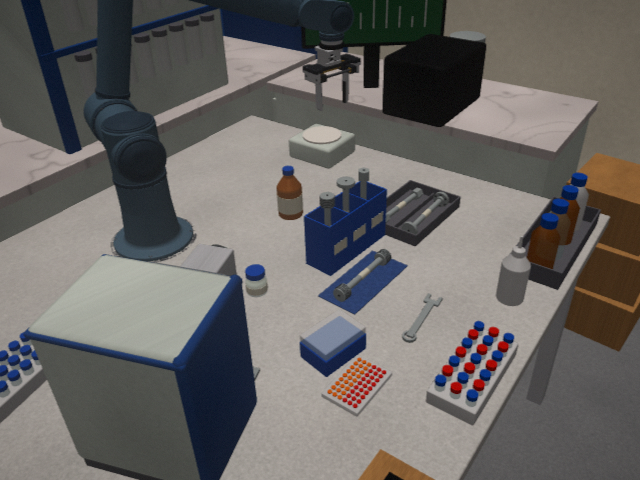

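View pics/side0.png

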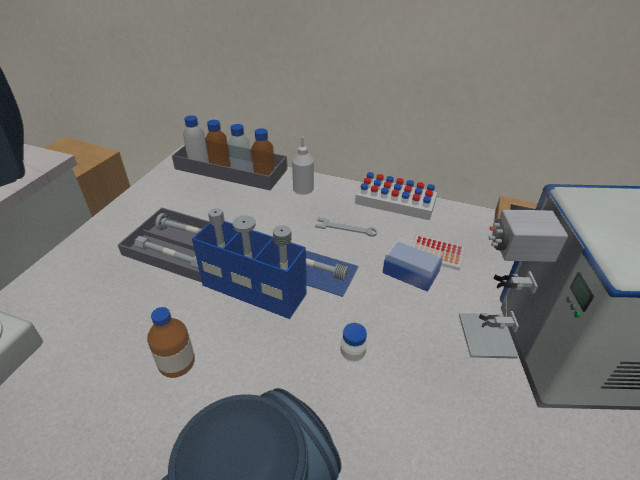

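The sample on the mat (side ≈ (325,268)) looks like a knurled cap, and the matching head in the bins looks like side (283,233). I'll enlarge both views to check that and get pixels for the unit.

Run:
```python
from h import *
s=cv2.imread('pics/side0.png');c=cv2.imread('pics/scene0.png')
a=cv2.resize(s[190:310,110:370],(780,360),interpolation=cv2.INTER_CUBIC)[:,:400*2]
b=cv2.resize(c[160:310,300:450],(360,360),interpolation=cv2.INTER_CUBIC)
d=cv2.resize(s[190:370,450:630],(420,420),interpolation=cv2.INTER_CUBIC)
cv2.imwrite('pics/crop1.png',np.vstack([cv2.resize(a,(780,360))[:300],np.hstack([cv2.resize(b,(300,300)),cv2.resize(d,(300,300)),np.zeros((300,180,3),np.uint8)])]))
```

```text
(no output)
```

View pics/crop1.png

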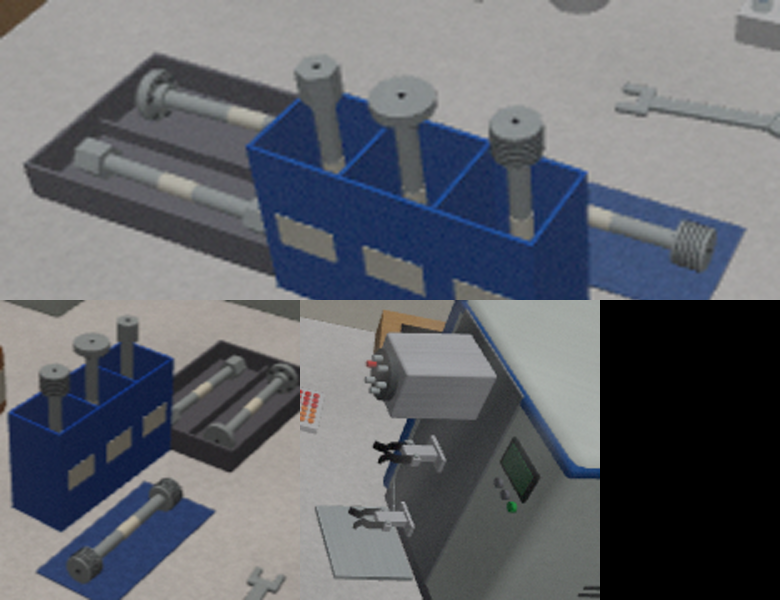

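The crops show that the sample and one fresh head both have thick knurled caps. The fresh cap column is in the bin nearest the unit, with its top at side ≈ (282,231) and scene ≈ (327,195). The tray holds a hex and a flange column. Next I'll work out positions.

Run:
```python
from h import *
S=dict(np.load('pics/side0.npz'));C=dict(np.load('pics/scene0.npz'))
print('cap',onz(S,282,230.7,.204),onz(C,327,195,.204),tri([ray(S,282,230.7),ray(C,327,195)]))
print('hex',onz(S,216,212,.204),'fl',onz(S,244,221,.204))
im=cv2.imread('pics/side0.png')
for n,(u,v) in dict(nl=(460.8,314),fl=(497,313),nr=(469,356.5),fr=(517,355)).items(): print(n,onz(S,u,v,.008).round(3))
print('clip hi tip',onz(S,498,281,.166),'lo',onz(S,481,320,.05), 'jar',onz(S,354,350,0),'bottle',onz(S,174,368,0),'tipbox',onz(S,412,275,0))
print('bottle',onz(C,290,215,0),'jar',onz(C,256,288,0))
# tray mask edges
hsv=cv2.cvtColor(im,cv2.COLOR_BGR2HSV); print(hsv[335,485],hsv[335,445],hsv[350,530],hsv[300,470],hsv[325,475])
```

```text
cap [0.47004254 0.16824778 0.204     ] [0.47202337 0.16728616 0.204     ] [0.47104124 0.16870283 0.20303415]
hex [0.47692866 0.32181528 0.204     ] fl [0.47078413 0.2532014  0.204     ]
nl [ 0.561 -0.213  0.008]
fl [ 0.592 -0.288  0.008]
nr [ 0.454 -0.241  0.008]
fr [ 0.492 -0.332  0.008]
clip hi tip [ 0.52076701 -0.25267699  0.166     ] lo [ 0.52029848 -0.24924799  0.05      ] jar [ 0.39294256 -0.01779732  0.        ] bottle [0.2276217  0.30283821 0.        ] tipbox [ 0.65082223 -0.08754798  0.        ]
bottle [0.24513094 0.29605113 0.        ] jar [ 0.38113485 -0.01095094  0.        ]
[ 95  11 145] [ 10   5 166] [90  3 74] [  8   6 166] [ 94  12 143]
```

Run:
```python
import cv2,numpy as np
s=cv2.imread('pics/side0.png')
cv2.imwrite('pics/crop2.png',cv2.resize(s[180:420,440:640],(666,600*4//3*3//4*1),interpolation=cv2.INTER_CUBIC) if 0 else cv2.resize(s[240:380,440:580],(600,600),interpolation=cv2.INTER_CUBIC))
```

```text
(no output)
```

View pics/crop2.png

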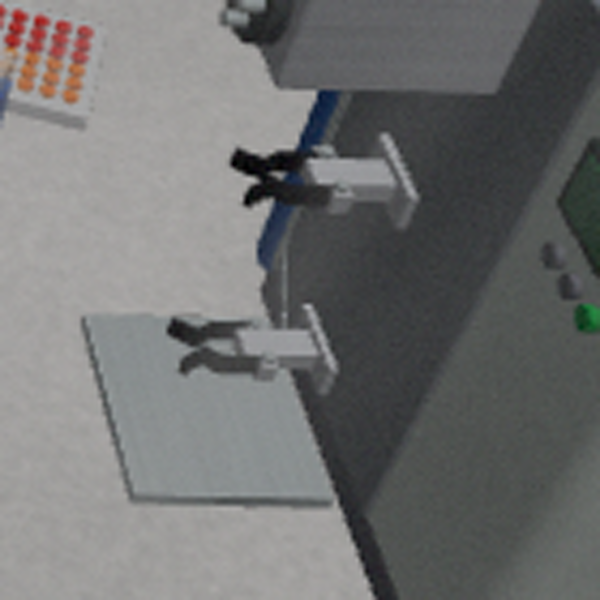

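Run:
```python
from h import *
S=dict(np.load('pics/side0.npz'))
f=lambda x,y,z:onz(S,x/4.2857+440-.4,y/4.2857+240-.4,z)
TL,BL,BR=f(82,316,.008),f(132,495,.008),f(330,497,.008)
print(TL,BL,BR,np.linalg.norm(TL-BL),np.linalg.norm(BR-BL))
y=(TL-BL);y/=np.linalg.norm(y);x=np.cross(y,[0,0,1]);x2=(BR-BL)/np.linalg.norm(BR-BL)
print('x from edge',x,np.arctan2(x[1],x[0]),'other',np.arctan2(x2[1],x2[0]))
print('seat from tray',(TL+BL)/2+.045*x)
for n,a,b,z in(('hi',(233,157),(250,202),.171),('lo',(170,327),(184,372),.055)):
    A,B=f(*a,z),f(*b,z);print(n,A,B,np.linalg.norm(A-B),(A+B)/2+.021*x)
# back plate ends: white plates (382,136)-(412,190) top edges
A,B=f(384,138,.171),f(416,192,.171);print('plate',A,B)
```

```text
[ 0.56111298 -0.20824087  0.008     ] [ 0.45847234 -0.24341692  0.008     ] [ 0.4903753  -0.33164849  0.008     ] 0.10850095630195891 0.09382221845278273
x from edge [ 0.32420042 -0.94598842  0.        ] -1.2406299503159455 other -1.2238407905419484
seat from tray [ 0.52438168 -0.26839837  0.008     ]
hi [ 0.52558744 -0.24377081  0.171     ] [ 0.49983116 -0.25236226  0.171     ] 0.027151404951953107 [ 0.51951751 -0.26793229  0.171     ]
lo [ 0.52548846 -0.24416634  0.055     ] [ 0.49982411 -0.25269612  0.055     ] 0.02704470408043897 [ 0.5194645  -0.26829699  0.055     ]
plate [ 0.56221279 -0.30674848  0.171     ] [ 0.53179675 -0.320011    0.171     ]
```

```bash
p="python3 -m pendant"
$p '[[[0,0,0.7],[0,0,0]],[[0,0,1],[0,0,0]],[[0.3,-0.5,1],[0,0,-0.02]]]' 1 
$p '[[[0.3,-0.45,0.25],[0,0,-0.035]],[[0.6,-0.9,0.4],[0,0,-0.07]],[[0.6,-0.9,0.4],[0,0,-0.07]]]'
$p '[[[0.3,-0.45,0],[0,0,-0.035]],[[0.6,-0.9,0],[0,0,-0.07]],[[0.6,-0.9,0],[0,0,-0.07]]]'
$p '[[[0.3,-0.45,0],[0,0,-0.035]],[[0.6,-0.9,0],[0,0,-0.07]],[[0.6,-0.9,0],[0,0,-0.07]]]'
$p '[[[0.3,-0.45,0],[0,0,-0.035]],[[0.6,-0.9,0],[0,0,-0.07]],[[0.6,-0.9,0],[0,0,-0.07]]]'
$p '[[[0.3,-0.45,0],[0,0,-0.035]],[[0.6,-0.9,0],[0,0,-0.07]],[[0.6,-0.9,0],[0,0,-0.07]]]'
```

```text
clock: 0.45
position: [0.1924, 0.5912, 0.2667]
tool_rot: [3.133, 0.001, 2.819]
contact_force: [1.7, -0.8, 0.5]
grip_width: 0.0938
clock: 0.75
position: [0.2431, 0.5174, 0.3013]
tool_rot: [3.129, 0.002, 2.593]
contact_force: [0.8, 1.4, 0.4]
grip_width: 0.0941
clock: 1.05
position: [0.2926, 0.4431, 0.3008]
tool_rot: [3.13, 0.003, 2.368]
contact_force: [-0.4, 0.6, 0.5]
grip_width: 0.094
clock: 1.35
position: [0.342, 0.3693, 0.3001]
tool_rot: [3.131, 0.003, 2.144]
contact_force: [0.1, 0.5, -0.5]
grip_width: 0.0941
clock: 1.65
position: [0.3913, 0.2958, 0.2994]
tool_rot: [3.131, 0.003, 1.921]
contact_force: [-0.7, -0.7, -0.4]
grip_width: 0.0946
clock: 1.95
position: [0.4406, 0.2226, 0.2988]
tool_rot: [3.132, 0.004, 1.698]
contact_force: [-0.2, 0.6, -0.0]
grip_width: 0.0942
```

```bash
python3 -m pendant '[[[0.2,-0.35,0],[0,0,-0.02]],[[0.38,-0.68,0],[0,0,-0.04]],[[0.38,-0.68,0],[0,0,-0.04]],[[0.38,-0.68,0],[0,0,-0.04]]]'
python3 - <<'E'
from h import *
im,p=snap('wrist','wrist1')
print(proj(p,np.array([.471,.168,.204])),arm.sense()['position'],arm.sense()['joint_positions'])
E
```

```text
clock: 2.35
position: [0.4705, 0.1698, 0.2985]
tool_rot: [3.133, 0.003, 1.576]
contact_force: [-0.6, 0.9, 1.1]
grip_width: 0.094
(np.float64(321.4471834244914), np.float64(234.49560070869862)) [0.47038223 0.16998594 0.2985729 ] [ 0.12206217 -0.19525179  1.7958643  -0.00379749  1.53290139  0.11694949]
```

View pics/wrist1.png

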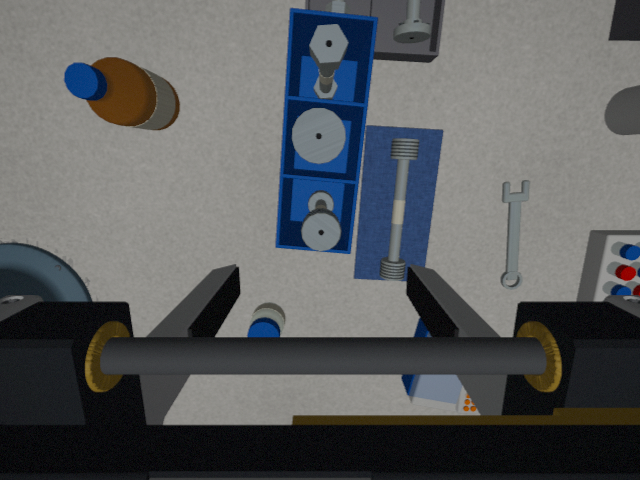

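The wrist view shows the cap column's top at (321,232), against a prediction of (321,234), so the position is good. The jaws are across the bin row. I'll descend and grip.

```bash
p="python3 -m pendant"
$p '[[[0,-0.02,-0.4],[0,0,0]],[[0,-0.02,-0.8],[0,0,0]],[[0,-0.02,-0.8],[0,0,0]]]'
$p '[[[0,0,-0.4],[0,0,0]],[[0,0,-0.8],[0,0,0]],[[0,0,-0.8],[0,0,0]],[[0,0,-0.8],[0,0,0]]]'
$p '[[[0,0,0],[0,0,0]],[[0,0,0],[0,0,0]],[[0,0,0],[0,0,0]],[[0,0,0],[0,0,0]],[[0,0,0],[0,0,0]],[[0,0,0],[0,0,0]],[[0,0,0],[0,0,0]],[[0,0,0],[0,0,0]]]' -1
python3 -c "
from h import *
snap('wrist','wrist2');print(arm.sense())"
```

```text
clock: 2.7
position: [0.4668, 0.1697, 0.23]
tool_rot: [-3.141, 0.003, 1.579]
contact_force: [-1.6, -0.0, -0.9]
grip_width: 0.0937
clock: 3.1
position: [0.4673, 0.1705, 0.1676]
tool_rot: [3.141, 0.003, 1.581]
contact_force: [0.0, 0.2, 0.3]
grip_width: 0.0939
clock: 3.9
position: [0.4674, 0.1705, 0.1676]
tool_rot: [3.141, 0.003, 1.581]
contact_force: [-0.1, -0.2, -0.3]
grip_width: 0.0353
{'clock': 3.95, 'joint_positions': array([ 0.12338556, -0.10547331,  1.95424317, -0.00322164,  1.29228409,
        0.11422633]), 'qvel': array([ 0.00153194, -0.00032903, -0.00102335, -0.00028796,  0.00327062,
        0.00080729]), 'joint_torque': array([ 5.18676289e-02, -2.66119248e+01, -3.08595836e+01,  7.79712223e-02,
        1.09130905e-01, -3.54179556e-04]), 'position': array([0.4673407 , 0.17047238, 0.16759179]), 'tool_rot': array([3.14070572e+00, 3.01653720e-03, 1.58083910e+00]), 'contact_force': array([-0.2292896 , -0.46799286,  0.28332837]), 'wrist_torque': array([-0.0442059 ,  0.00027769,  0.02081169]), 'grip_width': 0.035334245924059426}
```

```bash
p="python3 -m pendant"
$p '[[[0,0,0.3],[0,0,0]],[[0,0,0.65],[0,0,0]],[[0,0,1],[0,0,0]],[[0,0,1],[0,0,0]]]'
$p '[[[0,0,0.4],[0,0,0]],[[0,0,0.8],[0,0,0]],[[0,0,1],[0,0,0]],[[0,0,1],[0,0,0]]]'
$p '[[[0.02,-0.35,0],[0,0,0.01]],[[0.05,-0.7,0],[0,0,0.018]],[[0.05,-1,0],[0,0,0.026]]]'
$p '[[[0.02,-0.4,0],[0,0,0.01]],[[0.05,-0.8,0],[0,0,0.018]],[[0.05,-1,0],[0,0,0.026]]]'
$p '[[[0.02,-0.4,0],[0,0,0.01]],[[0.05,-0.8,0],[0,0,0.018]],[[0.05,-1,0],[0,0,0.026]]]'
$p '[[[0.02,-0.4,0],[0,0,0.01]],[[0.03,-0.8,0],[0,0,0.018]],[[0.03,-0.95,0],[0,0,0.026]],[[0.03,-0.95,0],[0,0,0.026]]]'
```

```text
clock: 4.35
position: [0.4695, 0.1708, 0.2513]
tool_rot: [3.134, 0.002, 1.581]
contact_force: [0.8, 0.5, -1.8]
grip_width: 0.0355
clock: 4.75
position: [0.4702, 0.1709, 0.3322]
tool_rot: [3.131, 0.002, 1.581]
contact_force: [-0.1, 0.3, -2.5]
grip_width: 0.0353
clock: 5.05
position: [0.4733, 0.0899, 0.3288]
tool_rot: [3.136, 0.001, 1.664]
contact_force: [1.1, 0.7, -3.3]
grip_width: 0.035
clock: 5.35
position: [0.4762, 0.0079, 0.3253]
tool_rot: [3.14, 0.0, 1.744]
contact_force: [0.7, 1.0, -1.5]
grip_width: 0.0354
clock: 5.65
position: [0.4792, -0.0739, 0.3216]
tool_rot: [-3.138, -0.002, 1.825]
contact_force: [0.2, 0.4, -2.0]
grip_width: 0.0349
clock: 6.05
position: [0.4805, -0.1508, 0.3182]
tool_rot: [-3.135, -0.006, 1.904]
contact_force: [0.5, 0.8, -1.4]
grip_width: 0.0353
```

```bash
p="python3 -m pendant"
$p '[[[0,0,-0.4],[0,0,0]],[[0,0,-0.8],[0,0,0]],[[0,0,-0.95],[0,0,0]],[[0,0,-0.95],[0,0,0]]]'
$p '[[[0,0,-0.4],[0,0,0]],[[0,0,-0.75],[0,0,0]],[[0,0,-0.8],[0,0,0]],[[0,0,-0.8],[0,0,0]],[[0,0,-0.8],[0,0,0]]]'
python3 -c "
from h import *
snap('side','side1');print(arm.sense()['position'],arm.sense()['tool_rot'])"
```

```text
clock: 6.45
position: [0.479, -0.1492, 0.2392]
tool_rot: [-3.131, -0.01, 1.904]
contact_force: [-0.4, -0.4, -1.9]
grip_width: 0.0353
clock: 6.95
position: [0.4804, -0.1499, 0.1777]
tool_rot: [-3.134, -0.007, 1.905]
contact_force: [0.0, 1.0, -1.6]
grip_width: 0.0353
[ 0.48045015 -0.14992294  0.17775499] [-3.13390781 -0.00717933  1.90450659]
```

View pics/side1.png

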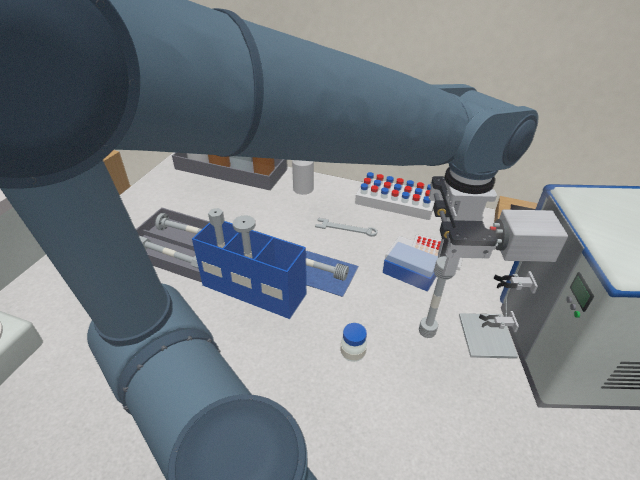

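The column hangs from the gripper in front of the unit (side (430,328) at its foot), clear of everything. I'll lower it to contact.

```bash
p="python3 -m pendant"
$p '[[[0,0,-0.06],[0,0,0]],[[0,0,-0.12],[0,0,0]],[[0,0,-0.12],[0,0,0]]]'
$p '[[[0,0,-0.04],[0,0,0]],[[0,0,-0.05],[0,0,0]],[[0,0,-0.05],[0,0,0]]]'
```

```text
clock: 7.3
position: [0.4801, -0.1498, 0.1677]
tool_rot: [-3.133, -0.008, 1.904]
contact_force: [0.0, 0.4, -2.3]
grip_width: 0.0352
clock: 7.6
position: [0.4801, -0.1498, 0.1636]
tool_rot: [-3.133, -0.008, 1.904]
contact_force: [-0.1, 0.5, -2.2]
grip_width: 0.0347
```

```bash
p="python3 -m pendant"
$p '[[[0,0,-0.015],[0,0,0]],[[0,0,-0.015],[0,0,0]]]'
$p '[[[0,0,-0.02],[0,0,0]],[[0,0,-0.02],[0,0,0]]]'
```

```text
clock: 7.8
position: [0.4806, -0.1502, 0.1636]
tool_rot: [-3.134, -0.006, 1.904]
contact_force: [-0.9, -0.2, 4.5]
grip_width: 0.0353
clock: 8.0
position: [0.4812, -0.1509, 0.1636]
tool_rot: [-3.135, -0.004, 1.905]
contact_force: [-1.6, 0.3, 6.1]
grip_width: 0.0353
```

```bash
p="python3 -m pendant"
$p '[[[0,0,0],[0,0,0]],[[0,0,0],[0,0,0]],[[0,0,0],[0,0,0]],[[0,0,0],[0,0,0]],[[0,0,0],[0,0,0]]]' 1
$p '[[[0,0,0.3],[0,0,0]],[[0,0,0.7],[0,0,0]],[[0,0,1],[0,0,0]],[[0,0,1],[0,0,0]]]'
$p '[[[-0.08,0.24,0.1],[-0.039,-0.014,0]],[[-0.16,0.47,0.1],[-0.078,-0.028,0]],[[-0.25,0.71,0.1],[-0.118,-0.041,0]],[[-0.3,0.9,0.1],[-0.157,-0.055,0]],[[-0.3,0.9,0.1],[-0.196,-0.068,0]],[[-0.3,0.9,0.1],[-0.236,-0.082,0]],[[-0.3,0.9,0.1],[-0.236,-0.082,0]],[[-0.3,0.9,0.1],[-0.236,-0.082,0]]]'
python3 - <<'E'
from h import *
from scipy.spatial.transform import Rotation as Ro
im,p=snap('wrist','wrist3');s=arm.sense()
R=Ro.from_euler('xyz',s['tool_rot']).as_matrix();print(s['position'],R[:,2],R[:,1],s['joint_positions'])
print(proj(p,np.array([.481,-.151,.2])),proj(p,np.array([.521,-.268,.166])))
E
```

```text
clock: 8.5
position: [0.4811, -0.1508, 0.1633]
tool_rot: [-3.134, -0.005, 1.905]
contact_force: [-0.1, 0.1, -0.1]
grip_width: 0.0719
clock: 8.9
position: [0.483, -0.1519, 0.2472]
tool_rot: [-3.139, 0.001, 1.905]
contact_force: [0.4, 0.6, -0.1]
grip_width: 0.094
clock: 9.7
position: [0.4586, -0.0794, 0.2538]
tool_rot: [-3.136, 0.783, 1.909]
contact_force: [0.1, 0.3, 0.3]
grip_width: 0.094
[ 0.45916168 -0.08007225  0.25500807] [ 0.22897081 -0.66767512 -0.70836594] [ 0.94532531  0.32612378 -0.00182509] [ 0.02571065 -0.35233939  2.15924525 -0.81141589  1.19010911 -0.04727773]
(np.float64(319.6397771697956), np.float64(250.57562475043773)) (np.float64(320.08059812016194), np.float64(274.94239867470424))
```

View pics/wrist3.png

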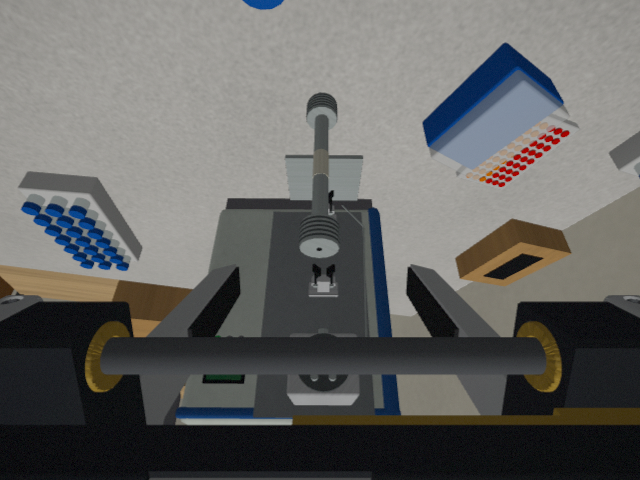

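Column top is at (319,249), as predicted. The upper clip is near (323,270), about 3 px right of my estimate, so I'll zoom in for the lateral measurement.

Run:
```python
import cv2
s=cv2.imread('pics/wrist3.png')
cv2.imwrite('pics/crop3.png',cv2.resize(s[145:305,270:380],(550,800)[:2] if 0 else (412,600),interpolation=cv2.INTER_CUBIC))
```

```text
(no output)
```

View pics/crop3.png

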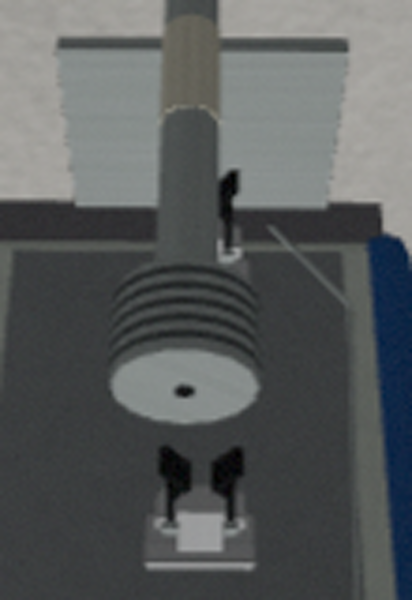

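Run:
```python
from h import *
W=dict(np.load('pics/wrist3.npz'))
g=lambda x,y,z:onz(W,270+(x+.5)/3.75-.5,145+(y+.5)/3.75-.5,z)
P=g(184,390,.2);print('P',P)
L,R=g(58,46,.008),g(348,46,.008);l,r=g(75,205,.008),g(327,205,.008)
for nm,a,b in(('near',L,R),('far',l,r)): y=a-b;print(nm,a,b,np.linalg.norm(y),'yaw',np.arctan2(y[1],y[0])-np.pi/2,np.arctan2(-y[1],-y[0])-np.pi/2)
m=(L+R)/2;f=(l+r)/2;print('mid',m,f,np.arctan2(*(f-m)[1::-1]))
pa,pb=g(146,563,.166),g(255,567,.166);print('plate',pa,pb)
M=(g(163,452,.171)+g(240,452,.171))/2;print('mouth hi',M)
for yaw in(-1.235,-1.225,-1.215):
    d=np.array([np.cos(yaw),np.sin(yaw),0]);n=np.array([-d[1],d[0],0]);print(yaw,'seat tray',m+.045*d,'clip',M+.021*d,'lat of P',(P-m)@n,(P-M)@n,'dist',(M+.021*d-P)@d,(m+.045*d-P)@d)
```

```text
P [ 0.4790715  -0.14792591  0.2       ]
near [ 0.45872715 -0.23952535  0.008     ] [ 0.56021078 -0.20387881  0.008     ] 0.10756208142154268 yaw -4.374597367125652 -1.2330047135358593
far [ 0.48847514 -0.33007975  0.008     ] [ 0.59189036 -0.29366746  0.008     ] 0.10963832786653509 yaw -4.373846377490956 -1.232253723901163
mid [ 0.50946896 -0.22170208  0.008     ] [ 0.54018275 -0.31187361  0.008     ] -1.2425065552217587
plate [ 0.52684446 -0.33642491  0.166     ] [ 0.56760544 -0.32624945  0.166     ]
mouth hi [ 0.51263813 -0.23146051  0.171     ]
-1.235 seat tray [ 0.52429742 -0.26418875  0.008     ] clip [ 0.51955807 -0.25128762  0.171     ] lat of P -0.004388903259116006 -0.004165450450876566 dist 0.11092995746712295 0.12467224487730633
-1.225 seat tray [ 0.52472153 -0.26403834  0.008     ] clip [ 0.51975599 -0.25121743  0.171     ] lat of P -0.003591974645649778 -0.0032659575936696966 dist 0.11096711481699073 0.12471214959937009
-1.215 seat tray [ 0.52514413 -0.2638837   0.008     ] clip [ 0.5199532  -0.25114527  0.171     ] lat of P -0.002794686837712279 -0.002366138143425074 dist 0.11099527553034921 0.12474408317290045
```

```bash
p="python3 -m pendant"
$p '[[[0,-0.05,-0.3],[0,0,0]],[[0,-0.1,-0.65],[0,0,0]],[[0,-0.1,-0.9],[0,0,0]],[[0,-0.1,-0.9],[0,0,0]]]'
$p '[[[0.02,-0.05,-0.2],[0,0,0]],[[0.02,-0.06,-0.37],[0,0,0]],[[0.02,-0.06,-0.37],[0,0,0]],[[0.02,-0.06,-0.37],[0,0,0]]]'
```

```text
clock: 10.15
position: [0.4578, -0.0894, 0.1809]
tool_rot: [-3.133, 0.781, 1.906]
contact_force: [-0.3, 0.9, 0.6]
grip_width: 0.094
clock: 10.55
position: [0.4599, -0.0945, 0.152]
tool_rot: [-3.134, 0.781, 1.905]
contact_force: [0.1, -0.5, -0.1]
grip_width: 0.0938
```

```bash
p="python3 -m pendant"
$p '[[[0.07,-0.2,-0.22],[0,0,0]],[[0.15,-0.4,-0.44],[0,0,0]],[[0.22,-0.6,-0.66],[0,0,0]],[[0.29,-0.8,-0.87],[0,0,0]],[[0.29,-0.8,-0.87],[0,0,0]],[[0.29,-0.8,-0.87],[0,0,0]]]'
python3 -c "
from h import *
snap('side','side2');print(arm.sense()['position'])
im=cv2.imread('pics/side2.png');cv2.imwrite('pics/crop4.png',cv2.resize(im[180:380,340:580],(720,600)))"
```

```text
clock: 11.15
position: [0.4823, -0.1554, 0.0971]
tool_rot: [-3.133, 0.746, 1.903]
contact_force: [-0.3, -0.2, 0.7]
grip_width: 0.094
[ 0.48237159 -0.15506767  0.09714359]
```

View pics/crop4.png

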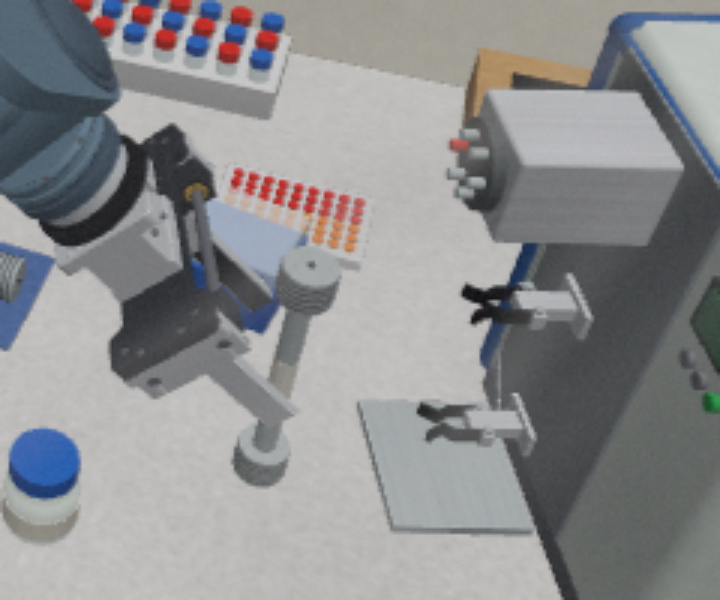

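```bash
python3 -c "
from h import *
s=arm.sense();print(s['joint_positions'],s['joint_torque'],s['clock'])"
```

```text
[-0.17495172 -0.0743504   2.2362709  -0.94629926  0.82739848  0.11123665] [-4.51893657e-01 -2.27297956e+01 -2.61956781e+01 -1.10747918e+00
  1.99164203e-01 -1.35692133e-02] 11.2
```

```bash
p="python3 -m pendant"
$p '[[[0.01,-0.03,-0.05],[0.014,0.005,0]],[[0.02,-0.05,-0.11],[0.014,0.005,0]],[[0.02,-0.05,-0.11],[0.014,0.005,0]],[[0.02,-0.05,-0.11],[0.014,0.005,0]]]'
python3 -c "
from h import *
s=arm.sense();print(s['joint_positions'])"
```

```text
clock: 11.6
position: [0.4837, -0.1586, 0.0882]
tool_rot: [-3.132, 0.699, 1.905]
contact_force: [0.8, -0.4, 0.0]
grip_width: 0.0941
[-0.20530419 -0.06505253  2.22684432 -0.8851607   0.80418562  0.04500301]
```

```bash
p="python3 -m pendant"
$p '[[[0,0,0],[0,0,0]],[[0,0,0],[0,0,0]],[[0,0,0],[0,0,0]],[[0,0,0],[0,0,0]],[[0,0,0],[0,0,0]],[[0,0,0],[0,0,0]],[[0,0,0],[0,0,0]],[[0,0,0],[0,0,0]],[[0,0,0],[0,0,0]],[[0,0,0],[0,0,0]]]' -1
$p '[[[0,0,0.05],[0,0,0]],[[0,0,0.12],[0,0,0]],[[0,0,0.12],[0,0,0]],[[0,0,0.12],[0,0,0]]]'
python3 - <<'E'
from h import *
print(arm.sense()['position'])
im,p=snap('side','side3'); im2,p2=snap('wrist','wrist4')
a=cv2.resize(im[180:380,380:580,::-1],(400,400),interpolation=cv2.INTER_CUBIC)
b=cv2.resize(im2[60:360,230:430,::-1],(400,600),interpolation=cv2.INTER_CUBIC)
o=np.zeros((600,800,3),np.uint8);o[:400,:400]=a;o[:,400:]=b;cv2.imwrite('pics/crop5.png',o)
E
```

```text
clock: 12.6
position: [0.4837, -0.1586, 0.0882]
tool_rot: [-3.132, 0.699, 1.905]
contact_force: [-0.2, 0.1, 1.0]
grip_width: 0.0175
clock: 13.0
position: [0.4837, -0.1586, 0.0979]
tool_rot: [-3.132, 0.699, 1.904]
contact_force: [0.2, 0.6, -2.6]
grip_width: 0.0141
[ 0.48371084 -0.15858264  0.09790019]
```

View pics/crop5.png

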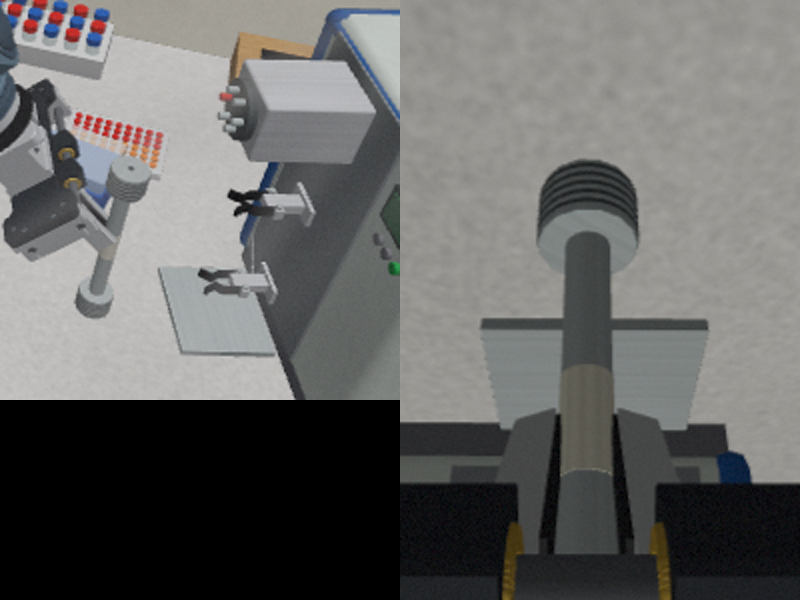

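Run:
```python
from h import *
W=dict(np.load('pics/wrist4.npz'))
g=lambda x,y,z:onz(W,230+(x-400+.5)/2-.5,60+(y+.5)/2-.5,z)
L,R=g(482,320,.008),g(708,320,.008);l,r=g(499,428,.008),g(688,428,.008)
d=np.array([np.cos(-1.235),np.sin(-1.235),0]);n=np.array([-d[1],d[0],0])
s=arm.sense();T=s['position']
print('tray lat',[round(float(q@n),4) for q in((L+R)/2,(l+r)/2)],'widths',np.linalg.norm(L-R),np.linalg.norm(l-r),'tcp',T@n,T@d,'near d',L@d,R@d)
im=cv2.imread('pics/wrist4.png').astype(float).sum(2)
J=g(588,240,.0365);print('junction',J,J@n,J@d, 'cap',g(588,240,.037)@n, s['grip_width'],s['contact_force'])
for x in range(0,1):pass
K=g(587.5,468,.09);print('tape',K@n)
```

```text
tray lat [0.408, 0.4074] widths 0.10582220990200614 0.11108449300828872 tcp 0.40426041350665715 0.30904125949925926 near d 0.372137638342932 0.37208874735482317
junction [ 0.47934498 -0.1433076   0.0365    ] 0.4053498221085239 0.2932579082822049 cap 0.4053546430288051 0.014362598577521994 [-0.10581421 -0.18998669 -2.22782881]
tape 0.40506364878592616
```

```bash
p="python3 -m pendant"
$p '[[[0.06,-0.15,0.04],[0,0,0]],[[0.12,-0.3,0.03],[0,0,0]],[[0.18,-0.45,0.03],[0,0,0]],[[0.24,-0.6,0.03],[0,0,0]],[[0.3,-0.75,0.03],[0,0,0]],[[0.33,-0.81,0.03],[0,0,0]],[[0.33,-0.81,0.03],[0,0,0]],[[0.33,-0.81,0.03],[0,0,0]]]'
python3 - <<'E'
from h import *
s=arm.sense();T=s['position'];d=np.array([np.cos(-1.235),np.sin(-1.235),0]);n=np.array([-d[1],d[0],0])
print('d,n,z',T@d,T@n,T[2],s['joint_positions'])
E
```

```text
clock: 13.9
position: [0.5097, -0.2233, 0.0997]
tool_rot: [-3.131, 0.699, 1.905]
contact_force: [0.2, 0.5, -2.5]
grip_width: 0.0143
d,n,z 0.3788204130109236 0.40766151028126735 0.09972391856991114 [-0.33667446 -0.02015429  2.15720557 -0.86374997  0.73617122 -0.08420014]
```

```bash
p="python3 -m pendant"
$p '[[[0.04,-0.12,0],[0,0,0]],[[0.08,-0.24,0],[0,0,0]],[[0.08,-0.24,0],[0,0,0]],[[0.08,-0.24,0],[0,0,0]]]'
python3 - <<'E'
from h import *
im,p=snap('side','side4'); im2,p2=snap('wrist','wrist5')
a=cv2.resize(im[220:370,430:580,::-1],(600,600),interpolation=cv2.INTER_CUBIC)[:, :450]
b=cv2.resize(im2[60:360,240:415,::-1],(350,600),interpolation=cv2.INTER_CUBIC)
cv2.imwrite('pics/crop6.png',np.hstack([a,b]))
E
```

```text
clock: 14.3
position: [0.5161, -0.2428, 0.0997]
tool_rot: [-3.131, 0.699, 1.904]
contact_force: [0.3, -0.8, -3.2]
grip_width: 0.0141
```

View pics/crop6.png

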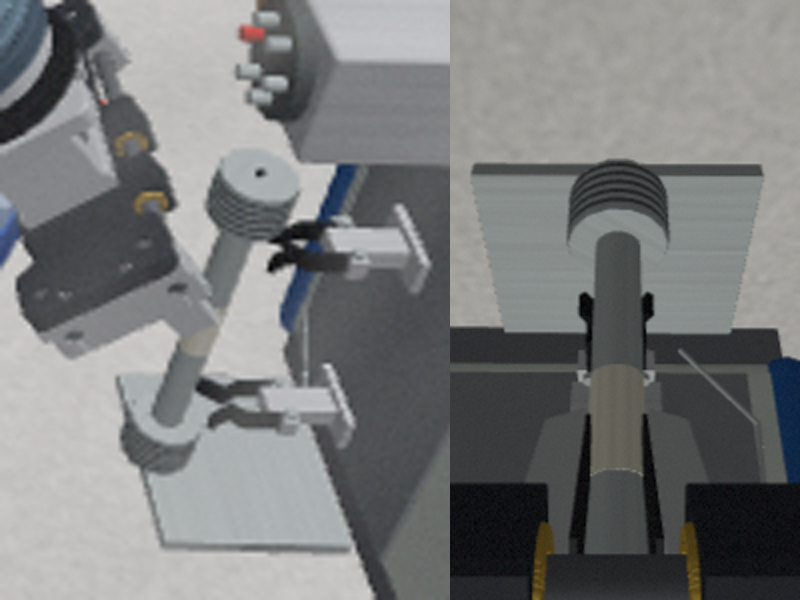

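Both views show the column centred on the clips. In the wrist view the lower jaw tips are at x = 585 and 648 and the column at 618. I'll press it in while watching the force.

```bash
p="python3 -m pendant"
$p '[[[0.02,-0.06,0],[0,0,0]],[[0.04,-0.12,0],[0,0,0]],[[0.04,-0.12,0],[0,0,0]]]'
$p '[[[0.02,-0.05,0],[0,0,0]],[[0.03,-0.09,0],[0,0,0]],[[0.03,-0.09,0],[0,0,0]]]'
$p '[[[0.01,-0.03,0],[0,0,0]],[[0.02,-0.06,0],[0,0,0]],[[0.02,-0.06,0],[0,0,0]]]'
```

```text
clock: 14.7
position: [0.5194, -0.2526, 0.0998]
tool_rot: [-3.131, 0.699, 1.904]
contact_force: [-0.5, -0.5, -2.7]
grip_width: 0.0137
clock: 15.0
position: [0.5214, -0.26, 0.0993]
tool_rot: [-3.13, 0.698, 1.904]
contact_force: [-0.1, 0.8, -3.2]
grip_width: 0.014
clock: 15.3
position: [0.5221, -0.2633, 0.0975]
tool_rot: [-3.13, 0.695, 1.904]
contact_force: [-2.2, 6.7, -3.1]
grip_width: 0.0141
```

```bash
p="python3 -m pendant"
$p '[[[0.02,-0.05,0.01],[0,0,0]],[[0.03,-0.08,0.015],[0,0,0]],[[0.03,-0.08,0.015],[0,0,0]]]'
$p '[[[0.02,-0.05,0.01],[0,0,0]],[[0.03,-0.08,0.015],[0,0,0]],[[0.03,-0.08,0.015],[0,0,0]]]'
```

```text
clock: 15.6
position: [0.5247, -0.2701, 0.0989]
tool_rot: [-3.13, 0.695, 1.904]
contact_force: [0.3, -2.0, -4.9]
grip_width: 0.0143
clock: 15.9
position: [0.527, -0.2767, 0.1]
tool_rot: [-3.129, 0.695, 1.905]
contact_force: [-0.3, -2.1, -3.4]
grip_width: 0.0142
```

```bash
p="python3 -m pendant"
$p '[[[0.01,-0.03,0],[0,0,0]],[[0.013,-0.04,0],[0,0,0]],[[0.013,-0.04,0],[0,0,0]]]'
$p '[[[0.01,-0.03,0],[0,0,0]],[[0.013,-0.04,0],[0,0,0]],[[0.013,-0.04,0],[0,0,0]]]'
```

```text
clock: 16.2
position: [0.5278, -0.2787, 0.1001]
tool_rot: [-3.13, 0.694, 1.904]
contact_force: [-7.0, 14.8, 6.4]
grip_width: 0.0145
clock: 16.5
position: [0.5279, -0.2789, 0.0999]
tool_rot: [-3.13, 0.691, 1.902]
contact_force: [-14.5, 29.3, 16.4]
grip_width: 0.014
```

The force has risen to 33 N against a firm stop, about 16 mm after first contact. That fits the back stop. I'll relax the push, release and back away along the tool axis.

```bash
p="python3 -m pendant"
$p '[[[-0.01,0.03,0],[0,0,0]],[[-0.01,0.03,0],[0,0,0]]]'
$p '[[[0,0,0],[0,0,0]],[[0,0,0],[0,0,0]],[[0,0,0],[0,0,0]],[[0,0,0],[0,0,0]],[[0,0,0],[0,0,0]],[[0,0,0],[0,0,0]]]' 0
python3 -c "
from h import *
snap('side','side5');snap('wrist','wrist6')"
```

```text
clock: 16.7
position: [0.5273, -0.2769, 0.1007]
tool_rot: [-3.13, 0.692, 1.902]
contact_force: [-1.0, -2.3, -2.1]
grip_width: 0.0142
clock: 17.3
position: [0.5274, -0.2769, 0.1008]
tool_rot: [-3.13, 0.692, 1.902]
contact_force: [1.0, -0.1, -0.0]
grip_width: 0.0469
```

```bash
p="python3 -m pendant"
$p '[[[-0.05,0.15,0.18],[0,0,0]],[[-0.1,0.3,0.37],[0,0,0]],[[-0.16,0.46,0.56],[0,0,0]],[[-0.22,0.62,0.75],[0,0,0]],[[-0.22,0.62,0.75],[0,0,0]]]'
$p '[[[-0.1,0.4,0.2],[0,0,0]],[[-0.2,0.7,0.3],[0,0,0]],[[-0.3,0.9,0.3],[0,0,0]],[[-0.3,0.9,0.3],[0,0,0]]]'
python3 - <<'E'
from h import *
im,p=snap('side','side6'); im2,p2=snap('wrist','wrist7'); im3,_=snap('scene','scene6')
a=cv2.resize(im[180:380,420:560,::-1],(420,600),interpolation=cv2.INTER_CUBIC)
b=cv2.resize(im2[100:300,230:430,::-1],(380,380),interpolation=cv2.INTER_CUBIC)
c=cv2.resize(im3[150:390,240:520,::-1],(380,220))
cv2.imwrite('pics/crop7.png',np.hstack([a,np.vstack([b,c])]))
S=p
d=np.array([np.cos(-1.235),np.sin(-1.235),0])
print('pred top seat',proj(S,np.array([.522,-.267,.208])),proj(p2,np.array([.522,-.267,.208])))
E
```

```text
clock: 17.9
position: [0.511, -0.2267, 0.1631]
tool_rot: [-3.134, 0.695, 1.901]
contact_force: [0.1, -0.3, 0.6]
grip_width: 0.0472
clock: 18.3
position: [0.4868, -0.1536, 0.1864]
tool_rot: [-3.134, 0.694, 1.904]
contact_force: [0.0, 0.8, -0.7]
grip_width: 0.0471
pred top seat (np.float64(512.4548877933833), np.float64(266.48779178410985)) (np.float64(318.3401567472913), np.float64(359.0193263219279))
```

View pics/crop7.png

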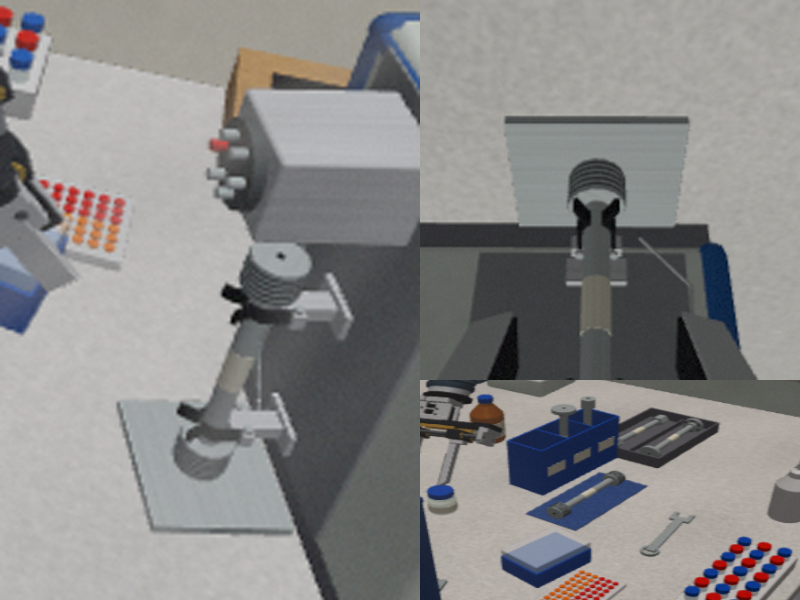

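Run:
```python
from h import *
S=dict(np.load('pics/side6.npz'))
g=lambda x,y,z:onz(S,420+(x+.5)/3-.5,180+(y+.5)/3-.5,z)
d=np.array([np.cos(-1.235),np.sin(-1.235),0]);n=np.array([-d[1],d[0],0])
for nm,q in(('top',g(281,256,.210)),('foot',g(202,462,.010)),('hi tips',(g(225,289,.171)+g(238,318,.171))/2),('lo tips',(g(181,407,.055)+g(190,434,.055))/2)): print(nm,q.round(4),'d',round(q@d,4),'n',round(q@n,4))
# change from pushed-in image to released (column moved on opening / retreat?)
a,b=cv2.imread('pics/side5.png'),cv2.imread('pics/side6.png')
df=np.abs(a.astype(int)-b).sum(2)[255:285,495:530];print('head diff',df.max(),(df>60).sum())
```

```text
top [ 0.5243 -0.2679  0.21  ] d 0.4257 n 0.4067
foot [ 0.524  -0.2708  0.01  ] d 0.4284 n 0.4055
hi tips [ 0.515  -0.2495  0.171 ] d 0.4053 n 0.404
lo tips [ 0.5166 -0.2493  0.055 ] d 0.4056 n 0.4056
head diff 427 24
```

The column is home in both clips: its axis is 20 mm past the jaw tips (nominal 21) and it is upright within about 1°. From the lift heights its foot should be about 4.6 mm above the tray. There is time to spare, so I'll regrip and slide it down a little.

```bash
p="python3 -m pendant"
$p '[[[0.1,-0.3,-0.1],[0,0,0]],[[0.2,-0.6,-0.2],[0,0,0]],[[0.3,-0.91,-0.29],[0,0,0]],[[0.3,-0.91,-0.29],[0,0,0]]]'
$p '[[[0.05,-0.15,-0.2],[0,0,0]],[[0.1,-0.3,-0.4],[0,0,0]],[[0.15,-0.45,-0.6],[0,0,0]],[[0.2,-0.6,-0.78],[0,0,0]],[[0.2,-0.6,-0.78],[0,0,0]],[[0.2,-0.6,-0.78],[0,0,0]]]'
```

```text
clock: 18.85
position: [0.5104, -0.2311, 0.1619]
tool_rot: [-3.131, 0.693, 1.899]
contact_force: [-0.2, 0.8, 0.3]
grip_width: 0.0468
clock: 19.45
position: [0.5262, -0.279, 0.0995]
tool_rot: [-3.13, 0.693, 1.899]
contact_force: [-0.3, -0.3, 0.0]
grip_width: 0.047
```

```bash
p="python3 -m pendant"
$p '[[[-0.01,0.03,0.01],[0,0,0]],[[-0.01,0.03,0.01],[0,0,0]]]'
$p '[[[0,0,0],[0,0,0]],[[0,0,0],[0,0,0]],[[0,0,0],[0,0,0]],[[0,0,0],[0,0,0]],[[0,0,0],[0,0,0]],[[0,0,0],[0,0,0]],[[0,0,0],[0,0,0]]]' -1
$p '[[[0,0,-0.01],[0,0,0]],[[0,0,-0.02],[0,0,0]],[[0,0,-0.02],[0,0,0]]]'
$p '[[[0,0,-0.01],[0,0,0]],[[0,0,-0.02],[0,0,0]],[[0,0,-0.02],[0,0,0]]]'
```

```text
clock: 19.65
position: [0.5259, -0.276, 0.1015]
tool_rot: [-3.132, 0.694, 1.898]
contact_force: [0.6, 1.0, -0.4]
grip_width: 0.0469
clock: 20.35
position: [0.5261, -0.276, 0.1016]
tool_rot: [-3.132, 0.694, 1.898]
contact_force: [1.9, 0.3, -0.1]
grip_width: 0.0132
clock: 20.65
position: [0.5265, -0.2765, 0.1014]
tool_rot: [-3.132, 0.696, 1.898]
contact_force: [-2.8, 4.1, 7.8]
grip_width: 0.0132
clock: 20.95
position: [0.5266, -0.2766, 0.1014]
tool_rot: [-3.132, 0.698, 1.897]
contact_force: [-6.4, 7.2, 11.9]
grip_width: 0.0131
```

```bash
p="python3 -m pendant"
$p '[[[0,0,-0.02],[0,0,0]],[[0,0,-0.03],[0,0,0]],[[0,0,-0.03],[0,0,0]]]'
$p '[[[0,0,-0.02],[0,0,0]],[[0,0,-0.03],[0,0,0]],[[0,0,-0.03],[0,0,0]]]'
```

```text
clock: 21.25
position: [0.5267, -0.2768, 0.1013]
tool_rot: [-3.131, 0.7, 1.896]
contact_force: [-9.7, 11.8, 16.2]
grip_width: 0.0133
clock: 21.55
position: [0.5267, -0.2768, 0.1013]
tool_rot: [-3.129, 0.703, 1.895]
contact_force: [-10.8, 13.3, 18.4]
grip_width: 0.0133
```

Downward push of 18 N meets a firm stop, which is either the tray or clip friction. A small pull upward will tell which.

```bash
p="python3 -m pendant"
$p '[[[0,0,0],[0,0,0]],[[0,0,0],[0,0,0]]]'
$p '[[[0,0,0.01],[0,0,0]],[[0,0,0.02],[0,0,0]],[[0,0,0.02],[0,0,0]]]'
$p '[[[0,0,0.01],[0,0,0]],[[0,0,0.02],[0,0,0]],[[0,0,0.02],[0,0,0]]]'
```

```text
clock: 21.75
position: [0.5265, -0.2766, 0.1016]
tool_rot: [-3.129, 0.703, 1.895]
contact_force: [-4.0, 6.7, 7.6]
grip_width: 0.0131
clock: 22.05
position: [0.5259, -0.2764, 0.1024]
tool_rot: [-3.128, 0.701, 1.895]
contact_force: [1.0, -0.0, -2.3]
grip_width: 0.0134
clock: 22.35
position: [0.5259, -0.2765, 0.1039]
tool_rot: [-3.128, 0.701, 1.895]
contact_force: [1.3, 0.3, -2.6]
grip_width: 0.0133
```

Moving up needs only the column's weight (about 2.6 N), so clip friction is slight and the firm stop below is the tray. I'll lower it back onto the tray and release.

```bash
p="python3 -m pendant"
$p '[[[0,0,-0.02],[0,0,0]],[[0,0,-0.035],[0,0,0]],[[0,0,-0.035],[0,0,0]]]'
$p '[[[0.003,-0.01,-0.01],[0,0,0]],[[0.003,-0.01,-0.01],[0,0,0]]]'
$p '[[[0,0,0],[0,0,0]],[[0,0,0],[0,0,0]]]'
$p '[[[0,0,0],[0,0,0]],[[0,0,0],[0,0,0]],[[0,0,0],[0,0,0]],[[0,0,0],[0,0,0]],[[0,0,0],[0,0,0]],[[0,0,0],[0,0,0]]]' 0
$p '[[[-0.05,0.15,0.18],[0,0,0]],[[-0.1,0.3,0.37],[0,0,0]],[[-0.16,0.46,0.56],[0,0,0]],[[-0.22,0.62,0.75],[0,0,0]],[[-0.22,0.62,0.75],[0,0,0]]]'
$p '[[[-0.1,0.4,0.2],[0,0,0]],[[-0.2,0.7,0.3],[0,0,0]],[[-0.3,0.9,0.3],[0,0,0]],[[-0.3,0.9,0.3],[0,0,0]]]'
python3 - <<'E'
from h import *
snap('side','side7');a,b=cv2.imread('pics/side6.png'),cv2.imread('pics/side7.png')
m=lambda i,y0,y1,x0,x1:i[y0:y1,x0:x1].astype(np.float32).mean(2)
for nm,r in(('head',(250,285,495,530)),('foot',(315,345,474,500)),('valve',(210,250,500,560))):
    print(nm,cv2.phaseCorrelate(m(a,*r),m(b,*r)),np.abs(m(a,*r)-m(b,*r)).mean())
# other parts of scene
d=np.abs(cv2.imread('pics/side0.png').astype(int)-b).sum(2)[130:320,100:400];print((d>90).sum())
E
```

```text
clock: 22.65
position: [0.526, -0.2767, 0.1017]
tool_rot: [-3.128, 0.702, 1.895]
contact_force: [-0.2, 2.1, 1.5]
grip_width: 0.0134
clock: 22.85
position: [0.5262, -0.2769, 0.1016]
tool_rot: [-3.128, 0.702, 1.894]
contact_force: [-6.3, 9.5, 9.0]
grip_width: 0.0135
clock: 23.05
position: [0.5261, -0.2767, 0.1016]
tool_rot: [-3.128, 0.702, 1.894]
contact_force: [-2.5, 4.4, 2.7]
grip_width: 0.0132
clock: 23.65
position: [0.5262, -0.2768, 0.1016]
tool_rot: [-3.128, 0.702, 1.894]
contact_force: [-0.5, 0.0, 0.2]
grip_width: 0.0471
clock: 24.15
position: [0.5098, -0.2267, 0.164]
tool_rot: [-3.132, 0.705, 1.893]
contact_force: [1.0, -0.0, -0.3]
grip_width: 0.047
clock: 24.55
position: [0.4855, -0.1536, 0.1873]
tool_rot: [-3.132, 0.704, 1.896]
contact_force: [0.7, 0.1, -0.5]
grip_width: 0.0468
head ((-0.0953249645209091, 0.012866850580980582), 0.9701778612754963) 2.630476
foot ((0.6429381563109615, 0.11434308590493636), 1.0189112059863996) 2.661966
valve ((-0.03457680647997208, 0.0520957583672903), 0.9830941772460937) 1.3265277
19481
```

```bash
python3 -c "
from bench import arm
print(arm.job_done())"
```

```text
the job is handed in; nothing more can be done
None
```

The fresh cap-kind column is pressed home in both spring clips under the valve, released, and the job is handed in at about 24.6 s. The sample on the mat has thick knurled caps. The matching column was in the bin nearest the unit. I drew it out by its head, stood it in front of the unit, regripped the barrel with the fingers tilted 40° and pushed it in.

**Depth:** the resistance of about 7 N gave way, the clips then pulled the column in, and it met a firm stop at 33 N. In the side picture its axis is about 20 mm past the jaw tips, where 21 mm is nominal. It is upright to about 1°.

**Foot height:** two checks disagreed. The lift heights put the foot about 4.6 mm above the tray. Pushing down met a firm stop at 18 N, while lifting took only about 2.6 N, so I took it as standing on the tray.

**After letting go:** the tool force was close to zero. The column's head had not moved between the last two side pictures, and its foot shifted by about 0.6 px.

**Other things on the bench:** the other columns, mat, spanner, tip box and jar looked undisturbed in the last views. My automatic before/after comparison of the bench told me nothing, because the arm was in the picture.

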